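# Slide a flush spacer plate over the ledge to pick it up, and seat it in the checking bed

### The job

The thin blue spacer plate lies flush in the pocket of the grey ledge, so its sides cannot be gripped there. Press on it lightly and slide it out over the ledge's open edge until about a third of it overhangs, then take it by the overhanging end, lift it clear, and lay it flat in the checking bed between the two rails, pushed fully home against the orange stop. Press and push gently, do not let the plate fall, and leave the beaker, stopper and cap where they are.

Things in the scene. Friction and masses are not known exactly. Their poses are not given: they have to be found in the camera images.
- plate: Thin smooth blue metal plate, 120 (x) x 60 (y) x 4 mm, 80 g. Origin: centre of its underside. At the start in the ledge's pocket, x along the ledge's x, its -x end at the open edge or up to 6 mm inside, top level with the rims. A press of 5 to 12 N on its top drags it with the fingertips; over 30 N against ledge or bed damages it. Stiff (10 to 20 N per mm): press by force, not by measured height.
- ledge: Grey block fixed to the table, x = -60 to +78 mm, y = +-44 mm. Origin on the table. Pocket floor at z = 45 mm, 64 mm wide, from the open edge at x = -60 mm (a sheer drop to the table) to an end rim at x = +70 mm; metal rims 4 mm high on three sides. The plate slides out to -x (towards the robot): with its origin at x = -44 mm it overhangs by 44 mm; beyond -60 mm it tips off.
- bed: Dark steel block fixed to the table, x = -18 to +74 mm, y = +-46 mm, flat top at z = 45 mm. Origin on the table. Two metal rails 4 mm high leave a way 68 mm wide, open at -x; orange stop 14 mm high, its face at x = +60 mm. Home: the plate's +x end meets the stop, its origin at (0, 0, 45) mm, and 42 mm of its -x end hang free past the block with room for fingers at both sides.
- beaker: Small clear glass beaker, 50 mm wide, 59 mm tall, standing between ledge and bed; leave alone. Origin: centre of its underside.
- red_stopper: Small red rubber stopper, 24 mm wide, 22 mm tall, standing between ledge and bed; leave alone. Origin: centre of its underside.
- blue_cap: Blue plastic bottle cap, 49 mm wide, 14 mm tall, lying near the front of the table; leave alone. Origin: centre of its underside.
There are look-alikes about, which are no part of the job. Several things have the shape of the plate; the one meant has the colours described above.

How it is judged:
By the outcome, as a careful person would: the job done as asked, in the order asked, and still so for the second after the job is handed in, with the robot touching nothing.
It also fails if it takes over 70 s, if anything falls off the work surface, if the arm or the gripper's body presses on something with over 40 N, if the wrist force passes 120 N, or if a joint passes its speed limit or range.

### The arm

A 7-joint arm with a two-finger parallel gripper is mounted at the origin on a cart in front of the work surface, level with it; the furniture and walls round the work are solid. World frame = base frame: x ahead of the robot, y to its left, z up, the work surface at z = 0. Lengths are in m, angles in rad, forces in N, time in s.
With the tool pointing down it reaches from about 0.4 to 0.85 m from the base axis. Payload 10.4 kg.
Tool frame: the origin (TCP) lies at the very end of the fingers, on their centre line; the grasp point (between the pads) lies 19 mm behind it; x points along the fingers, z is the direction in which the jaws open and shut, and the axes are right-handed (so a half turn about x gives the same grasp; the last joint's range is limited). The gripper opens to 85 mm and grips with 20 to 120 N. Pads are 22 mm wide; open, the fingers measure 114 mm over their backs; the gripper's body (76 mm by 85 mm) begins 54 mm behind the grasp point. The pads swing forward as they close: fully open they stand 13 mm farther back than shut.
Start: joints at [1.242, 0.332, -0.065, 1.46, 0.022, 1.35, -0.088], TCP at [0.188, -0.596, 0.231] pointing down, gripper open.
Joint ranges: [-2.6, 2.6], [-0.5, 2.12], [-1.47, 1.34], [0.16, 2.42], [-1.27, 4.41], [0.06, 2.06], [-2.6, 2.6]. Speed limits (rad/s): [2.22, 2.22, 2.79, 2.79, 3.14, 3.14, 3.14].

### API

Orientations are given as a unit quaternion [x, y, z, w].
In Python, from workcell import telemetry, viewer, manip, spot_in, mark_of gives the robot as it stands. The module is installed in compiled form; this text tells all that it offers.
- The arm moves only by the shell command python3 -m crank 'ROWS' [FORCE]. ROWS is JSON, a list of rows, each a list of 3 entries, a list of its own where there are three numbers: the closure, from 0 (fully open) to 1 (shut), then the shift along the world's x, y, z in cm, then the turn, a rotation vector about the world's x, y, z in rad. A call has 1 to 12 rows; each row shifts and turns the commanded pose from where the row before left it; what a row does not reach is not made up. A row lasts 1/12 s, in which the tool goes at most 41.7 mm and 7.16 degrees, less where a joint would pass 70% of its speed; a pose out of reach is approached as far as the arm can. A call with a gripper value outside its range is refused whole. The fingers move at their own pace and stop on an object; FORCE is the grip in N (left out, the last holds). Time passes only in rows, so rows that do not move let the fingers close. It gives the time, the measured TCP pose, the force and the opening at its end, in the units of the state.
- telemetry.get_obs(): the state, without advancing time (a new reading comes with each control period).
- viewer.camera(name): name is "side" or "top"; returns a dict with "frame" (420x560x3 uint8, red, green, blue), "intrinsics" (3x3 intrinsics, pixels), "cam_to_world" (4x4, takes a point from camera to world coordinates). Camera axes: x right, y up, looking along -z (the intrinsics and any distortion apply to the point x, -y, -z); pixel columns grow to the right and rows downward; lengths in m; the calibration is good to about 2 mm. A picture is of the moment at which its call begins. There is no depth.
- manip.hand_in(): hands the job in, once; it reports no verdict.
Trained networks look in a picture, given as the dict that the camera call returned (one of the last four; its "shot" number tells which), for a name from the list of things; names that differ only in an ending like _2 or _b are one class to them, and where a whole thing is asked for, a point or a joint stands for the part that bears it (a point fixed in the world has none). Each returns a list of dicts, best first, with "conf" (0 to 1); they miss things now and then, are a little off and sometimes report something else, mostly with a low value. They report only what shows in the picture. A call takes as long as a camera call. They do not tell look-alikes from the thing itself.
- spot_in(thing, picture): "location" ([x, y, z] in m, in the coordinates of the camera as it stood for that picture, good to about 4 mm: the middle of the surface that is visible of it).
- mark_of(thing, picture): "location" ([x, y, z] in m, in the coordinates of the camera as it stood for that picture, good to about 4 mm: a listed point, or the origin of a listed thing).
The state is a dict: "clock": time; "joint_pos": joint angles; "joint_velocities": joint speeds; "tau": joint torques, N m; "position": TCP position; "ee_rot": TCP orientation; "ft_force": force on the tool from outside, world axes, zero at the start; "torque": the same for the moment, N m; "grip_width": opening from 0.0 (shut) to 1.0 (fully open).
Only numpy, scipy, OpenCV 4.12 (cv2) and the standard library are available. Lean on these libraries where they do the work, as an engineer would, in place of code of your own. Each camera call takes 0.05 s, during which the arm holds its last target. There are 200 camera calls.

## Working session

There is one attempt and no reset: what is moved stays moved. The work goes in short steps, Python scripts to look and compute and a shell command to move; the robot and the scene stay as the last step left them, time stands still between calls to the robot, and variables do not carry over. Pictures are saved under pics/ and viewed, about 8 in all and at most 12, crops included, and the job is handed in when it is done.

```bash
mkdir -p pics; cat > h.py <<'E'
import numpy as np, cv2
from workcell import telemetry, viewer, manip, spot_in, mark_of
def shot(n,f):
    p=viewer.camera(n); cv2.imwrite('pics/'+f,cv2.cvtColor(p['frame'],cv2.COLOR_RGB2BGR)); return p
def w(p,l): return (p['cam_to_world']@np.r_[l,1])[:3]
def pix(p,X):
    c=np.linalg.inv(p['cam_to_world'])@np.r_[X,1]; q=p['intrinsics']@np.array([c[0],-c[1],-c[2]]); return q[:2]/q[2]
def ray(p,u,v,z):
    d=np.linalg.inv(p['intrinsics'])@np.array([u,v,1.]); d=p['cam_to_world'][:3,:3]@np.array([d[0],-d[1],-d[2]])
    o=p['cam_to_world'][:3,3]; return o+d*(z-o[2])/d[2]
def st():
    o=telemetry.get_obs(); print({k:np.round(o[k],4).tolist() for k in ['clock','position','ee_rot','ft_force','grip_width','joint_pos']})
E
python3 - <<'E'
from h import *
st()
for n in ['top','side']:
    p=shot(n,n+'0.png'); print(n,[k for k in p],np.round(p['cam_to_world'],3).tolist(),np.round(p['intrinsics'],1).tolist())
    for t in ['plate','ledge','bed','beaker','red_stopper','blue_cap']:
        for f in (mark_of,spot_in):
            for r in f(t,p)[:4]:
                X=w(p,r['location']); print(t,f.__name__,round(r['conf'],2),np.round(X,3),pix(p,X).round())
a=cv2.imread('pics/top0.png');b=cv2.imread('pics/side0.png')
E
```

```text
{'clock': 0.0, 'position': [0.188, -0.5956, 0.2305], 'ee_rot': [0.4183, 0.5708, -0.4177, 0.5699], 'ft_force': [-0.3871, 0.2554, -0.0327], 'grip_width': 0.9979, 'joint_pos': [1.2424, 0.3329, -0.0647, 1.461, 0.0216, 1.3499, -0.0885]}
top ['frame', 'intrinsics', 'cam_to_world', 'shot'] [[-0.017, 0.996, -0.083, 0.435], [-1.0, -0.017, 0.007, -0.001], [0.006, 0.083, 0.997, 0.895], [0.0, 0.0, 0.0, 1.0]] [[480.5, 0.0, 269.4], [0.0, 480.5, 215.5], [0.0, 0.0, 1.0]]
plate call 0.63 [ 0.58  -0.182  0.039] [366. 173.]
plate call 0.55 [ 0.424  0.19  -0.003] [164. 263.]
plate call 0.96 [0.427 0.19  0.004] [163. 262.]
plate call 0.91 [ 0.579 -0.181  0.048] [366. 173.]
ledge call 0.82 [ 0.575 -0.177 -0.001] [359. 179.]
ledge call 0.92 [ 0.585 -0.159  0.049] [354. 170.]
bed call 0.73 [ 0.549  0.177 -0.   ] [170. 196.]
bed call 0.74 [0.576 0.179 0.046] [165. 178.]
beaker call 0.69 [ 0.616 -0.011  0.004] [271. 159.]
beaker call 0.63 [ 0.612 -0.011  0.033] [271. 157.]
red_stopper call 0.46 [ 0.494 -0.007 -0.004] [270. 224.]
red_stopper call 0.63 [ 0.495 -0.007  0.019] [270. 222.]
blue_cap call 0.73 [ 0.3
[... 372 characters left out ...]
 0.7 [0.428 0.198 0.002] [402. 241.]
plate call 0.73 [ 0.594 -0.175  0.044] [161. 221.]
plate call 0.63 [0.429 0.198 0.003] [402. 241.]
ledge call 0.84 [ 0.58  -0.182 -0.001] [166. 240.]
ledge call 0.8 [ 0.616 -0.136  0.034] [174. 237.]
bed call 0.96 [ 0.551  0.176 -0.003] [371. 278.]
bed call 0.96 [0.614 0.189 0.042] [370. 276.]
beaker call 0.61 [ 0.619 -0.008  0.001] [244. 272.]
beaker call 0.83 [ 0.632 -0.005  0.042] [241. 254.]
beaker call 0.17 [0.373 0.007 0.011] [310. 205.]
red_stopper call 0.71 [ 0.493 -0.005 -0.004] [279. 239.]
red_stopper call 0.61 [ 0.497 -0.002  0.015] [279. 231.]
blue_cap call 0.82 [0.373 0.01  0.005] [311. 208.]
blue_cap call 0.56 [0.371 0.008 0.012] [311. 205.]
```

View pics/top0.png

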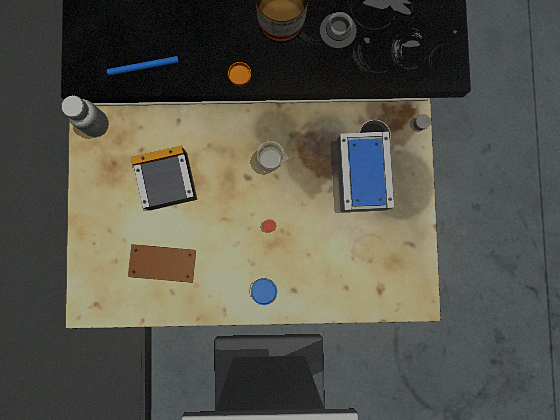

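View pics/side0.png

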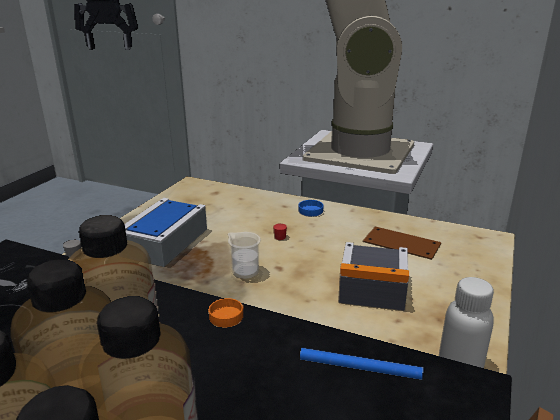

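The top view shows the blue plate in the ledge at about (366,173) and the bed with its orange stop at (162,180). Things that could be mistaken for the plate:
- the brown plate at (163,262)
- the blue bar at (143,66)
- the blue cap at (263,290)

By the description I choose the one at (366,173). Next I'll take a close crop and fit the edges.

```bash
cat >> h.py <<'E'
def bluefit(p,box,z=.049):
    f=p['frame']; h=cv2.cvtColor(f,cv2.COLOR_RGB2HSV); m=cv2.inRange(h,(100,120,60),(125,255,255))
    k=np.zeros_like(m); x0,x1,y0,y1=box; k[y0:y1,x0:x1]=m[y0:y1,x0:x1]
    k=cv2.morphologyEx(k,cv2.MORPH_CLOSE,np.ones((5,5)))
    c=max(cv2.findContours(k,cv2.RETR_EXTERNAL,cv2.CHAIN_APPROX_NONE)[0],key=cv2.contourArea)[:,0]
    P=np.array([ray(p,*q,z)[:2] for q in c]); return P
def rect(P):
    (c,s,a)=cv2.minAreaRect((P*1000).astype(np.float32)); 
    a=(a+45)%90-45 
    return np.round(c,1),np.round(s,1),round(a,2)
E
python3 - <<'E'
from h import *
p=viewer.camera('top'); print('plate',rect(bluefit(p,(330,410,120,220))))
q=viewer.camera('side'); 
print('plate side',rect(bluefit(q,(100,215,190,250))))
f=p['frame'].astype(int); 
# white rails of bed / rims of ledge
h=cv2.cvtColor(p['frame'],cv2.COLOR_RGB2HSV)
m=cv2.inRange(h,(0,0,185),(180,40,255))
for name,(x0,x1,y0,y1) in dict(bed=(125,205,140,220),ledge=(330,405,125,215)).items():
    k=np.zeros_like(m);k[y0:y1,x0:x1]=m[y0:y1,x0:x1]
    for c in cv2.findContours(k,cv2.RETR_EXTERNAL,cv2.CHAIN_APPROX_NONE)[0]:
        if cv2.contourArea(c)>60: print(name,rect(np.array([ray(p,*u,.049)[:2] for u in c[:,0]])))
o=cv2.inRange(h,(8,150,120),(25,255,255));k=np.zeros_like(o);k[140:175,120:200]=o[140:175,120:200]
c=max(cv2.findContours(k,cv2.RETR_EXTERNAL,cv2.CHAIN_APPROX_NONE)[0],key=cv2.contourArea)
print('stop',rect(np.array([ray(p,*u,.059)[:2] for u in c[:,0]])))
a=p['frame'][:,:,::-1]
out=np.hstack([cv2.resize(a[130:220,125:215],(400,400),interpolation=2),cv2.resize(a[125:215,325:415],(400,400),interpolation=2)])
cv2.imwrite('pics/crop1.png',out)
E
```

```text
plate (array([ 580.6, -181.5]), array([119.2,  59.5]), 1.67)
plate side (array([ 586.9, -176.6]), array([121.7,  61.4]), 1.52)
stop (array([615.6, 190.6]), array([13.7, 91.5]), 12.12)
```

View pics/crop1.png

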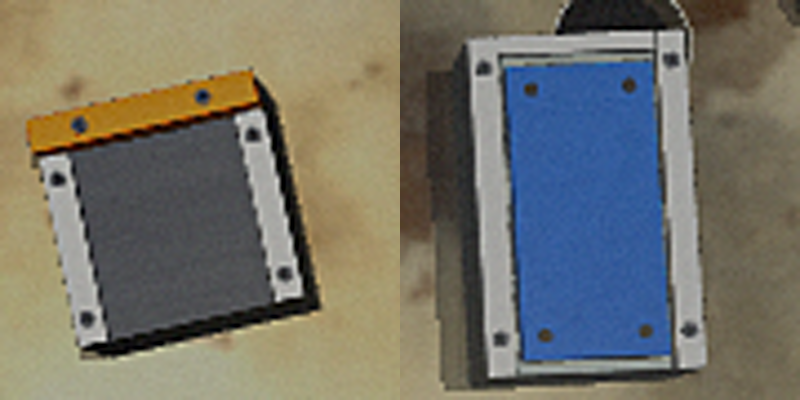

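The crop shows the all-blue plate lying a few mm inside the ledge's open (lower) edge, and the bed with its white rails and orange stop. The choice holds.

```bash
python3 - <<'E'
from h import *
p=viewer.camera('top')
def fit(name,L,M):
    # L local (x,y,z mm), M crop pixels -> 2D rigid
    W=np.array([ray(p,*m,l[2]/1000)[:2]*1000 for l,m in zip(L,M)]); A=np.array(L)[:,:2]
    H=(A-A.mean(0)).T@(W-W.mean(0)); a=np.arctan2(H[0,1]-H[1,0],H[0,0]+H[1,1]); R=np.array([[np.cos(a),-np.sin(a)],[np.sin(a),np.cos(a)]])
    t=W.mean(0)-R@A.mean(0); print(name,'yaw',np.degrees(a).round(2),'o',t.round(1),'res',np.round(A@R.T+t-W,1).tolist()); return a,t
s=90/400
led=lambda x,y:(325+(x-400)*s-.5,125+y*s-.5); bed=lambda x,y:(125+x*s-.5,130+y*s-.5)
# image left = +y
fit('ledge',[(78,44,49),(78,-44,49),(-60,-44,49),(-60,44,49)],[led(467,42),led(687,33),led(705,368),led(488,380)])
fit('bed',[(74,46,59),(74,-46,59),(60,-46,59),(60,46,59),(-18,46,49),(-18,-46,49)],[bed(27,118),bed(252,70),bed(262,102),bed(37,152),bed(82,350),bed(301,297)])
q=viewer.camera('side')
h=cv2.cvtColor(q['frame'],cv2.COLOR_RGB2HSV)
o=cv2.inRange(h,(5,150,120),(25,255,255));k=np.zeros_like(o);k[255:285,330:420]=o[255:285,330:420]
c=max(cv2.findContours(k,cv2.RETR_EXTERNAL,cv2.CHAIN_APPROX_NONE)[0],key=cv2.contourArea);print('stop px side',cv2.boundingRect(c))
a=np.radians(12.1)
for X in [(60,46,59),(60,-46,59),(74,46,59),(74,-46,59),(74,46,45),(74,-46,45)]:pass
st()
E
```

```text
ledge yaw 1.49 o [ 573.9 -181.6] res [[0.7, -0.3], [0.7, 0.7], [-1.2, -0.8], [-0.2, 0.4]]
bed yaw 11.67 o [550.  175.9] res [[-0.5, 0.1], [0.3, -0.9], [-0.5, 0.2], [-0.5, 1.3], [1.2, 1.1], [-0.0, -2.0]]
stop px side (340, 263, 69, 13)
{'clock': 1.5, 'position': [0.1882, -0.596, 0.2313], 'ee_rot': [0.418, 0.5703, -0.418, 0.5703], 'ft_force': [-0.2761, -0.675, 0.3219], 'grip_width': 0.9997, 'joint_pos': [1.2424, 0.3322, -0.0647, 1.4601, 0.0216, 1.3499, -0.0885]}
```

```bash
python3 -m crank '[[1,[2.5,2.5,0],[0,0,-0.0278]],[1,[2.5,2.5,0],[0,0,-0.0278]],[1,[2.5,2.5,0],[0,0,-0.0278]],[1,[2.5,2.5,0],[0,0,-0.0278]],[1,[2.5,2.5,0],[0,0,-0.0278]],[1,[2.5,2.5,0],[0,0,-0.0278]],[1,[2.5,2.5,0],[0,0,-0.0278]],[1,[2.5,2.5,0],[0,0,-0.0278]],[1,[2.5,2.5,0],[0,0,-0.0278]],[1,[2.5,2.5,0],[0,0,-0.0278]],[1,[2.5,2.5,0],[0,0,0]],[1,[2.5,2.5,0],[0,0,0]]]' 40; python3 -c "
from h import *
st()"
```

```text
clock: 2.5
position: [0.4892, -0.2947, 0.2316]
ee_rot: [0.493, 0.507, -0.493, 0.507]
ft_force: [2.4, -0.4, 0.8]
grip_width: -0.003
{'clock': 2.5, 'position': [0.4892, -0.2947, 0.2316], 'ee_rot': [0.4931, 0.5066, -0.4931, 0.507], 'ft_force': [2.3943, -0.3739, 0.7677], 'grip_width': -0.0027, 'joint_pos': [0.7279, 0.2311, -0.3112, 1.5953, 0.0726, 1.326, -1.1364]}
```

```bash
python3 -m crank '[[1,[2.9,2.85,0],[0,0,0]],[1,[2.9,2.85,0],[0,0,0]],[1,[2.9,2.85,0],[0,0,0]],[1,[2.9,2.85,0],[0,0,0]],[1,[0,0,-4],[0,0,0]],[1,[0,0,-4],[0,0,0]],[1,[0,0,-4],[0,0,0]],[1,[0,0,-3],[0,0,0]],[1,[0,0,0],[0,0,0]],[1,[0,0,0],[0,0,0]]]'; python3 - <<'E'
from h import *
p=viewer.camera('top');q=viewer.camera('side')
a=p['frame'][:,:,::-1];b=q['frame'][:,:,::-1]
cv2.imwrite('pics/c2.png',np.hstack([cv2.resize(a[110:230,310:430],(400,400),interpolation=2),cv2.resize(b[150:270,100:220],(400,400),interpolation=2)]))
st()
P=telemetry.get_obs()['position'];print(pix(p,P),pix(q,P))
E
```

```text
clock: 3.33
position: [0.6035, -0.1818, 0.0807]
ee_rot: [0.493, 0.508, -0.493, 0.506]
ft_force: [-0.1, 0.2, 1.7]
grip_width: 0.002
{'clock': 3.4333, 'position': [0.6057, -0.1823, 0.084], 'ee_rot': [0.4936, 0.5058, -0.4925, 0.5079], 'ft_force': [0.604, -0.8012, 0.634], 'grip_width': -0.0023, 'joint_pos': [0.5018, 0.4886, -0.3658, 1.5904, 0.1904, 1.0944, -1.4551]}
[370.88176717 153.7823806 ] [150.47139405 201.47317634]
```

View pics/c2.png

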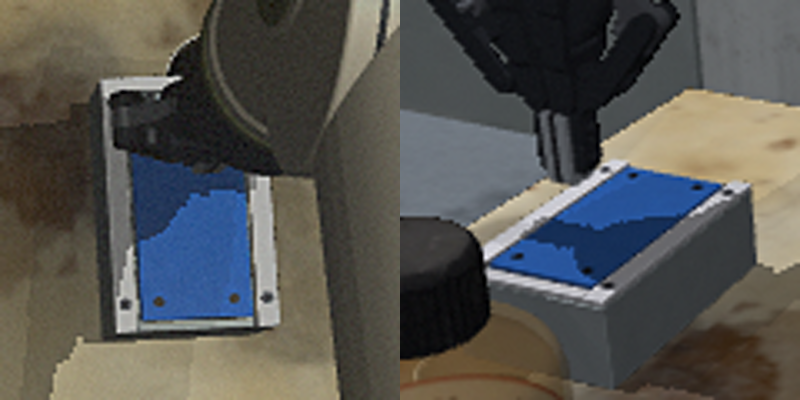

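The fingertip shows at side pixel ≈(150,204), against (150,201) predicted, so the calibration agrees. The plate lies clear below it. I'll lower and press by force.

```bash
python3 -m crank '[[1,[0,0,-1.5],[0,0,0]],[1,[0,0,-1],[0,0,0]],[1,[0,0,-0.3],[0,0,0]],[1,[0,0,-0.2],[0,0,0]],[1,[0,0,0],[0,0,0]]]'; python3 -m crank '[[1,[0,0,-0.1],[0,0,0]],[1,[0,0,0],[0,0,0]]]'
```

```text
clock: 3.85
position: [0.6044, -0.1821, 0.0519]
ee_rot: [0.493, 0.507, -0.493, 0.507]
ft_force: [-0.3, -0.3, -0.4]
grip_width: -0.005
clock: 4.02
position: [0.6045, -0.1821, 0.0509]
ee_rot: [0.493, 0.507, -0.493, 0.507]
ft_force: [-0.0, 0.5, 0.3]
grip_width: 0.002
```

```bash
python3 -m crank '[[1,[0,0,-0.1],[0,0,0]],[1,[0,0,0],[0,0,0]]]'; python3 -m crank '[[1,[0,0,-0.05],[0,0,0]],[1,[0,0,0],[0,0,0]]]'; python3 -m crank '[[1,[0,0,-0.05],[0,0,0]],[1,[0,0,0],[0,0,0]]]'
```

```text
clock: 4.18
position: [0.6043, -0.1821, 0.0495]
ee_rot: [0.493, 0.507, -0.493, 0.507]
ft_force: [-0.0, -0.5, 0.1]
grip_width: 0.003
clock: 4.35
position: [0.6043, -0.182, 0.0492]
ee_rot: [0.493, 0.507, -0.493, 0.507]
ft_force: [-1.3, 0.0, 2.3]
grip_width: -0.004
clock: 4.52
position: [0.6043, -0.1821, 0.0492]
ee_rot: [0.493, 0.507, -0.493, 0.507]
ft_force: [-4.5, 0.5, 7.8]
grip_width: 0.001
```

```bash
python3 -m crank '[[1,[-0.2,-0.006,-0.01],[0,0,0]],[1,[-0.3,-0.008,0],[0,0,0]],[1,[-0.5,-0.013,0],[0,0,0]],[1,[0,0,0],[0,0,0]]]'; python3 - <<'E'
from h import *
p=viewer.camera('top');P=bluefit(p,(320,410,160,240)); 
def end(P,a=np.radians(1.6)):
    d=np.array([np.cos(a),np.sin(a)]); s=P@d; return round(np.percentile(s,5)*1000,1)
print('plate -x end along ledge x (mm)',end(P),'edge',round(np.array([.5739,-.1816])@[np.cos(.028),np.sin(.028)]*1000-60,1))
E
```

```text
clock: 4.85
position: [0.5946, -0.1823, 0.0492]
ee_rot: [0.493, 0.506, -0.493, 0.508]
ft_force: [1.7, 0.7, 8.0]
grip_width: 0.001
plate -x end along ledge x (mm) 512.9 edge 508.6
```

```bash
cat >> h.py <<'E'
def endx(p,box=(330,412,160,245)):
    P=bluefit(p,box); d=np.array([np.cos(.028),np.sin(.028)]); s=np.sort(P@d)*1000; return s[[0,5,10,20]].round(1)
E
python3 - <<'E'
from h import *
print(endx(viewer.camera('top')))
E
python3 -m crank '[[1,[0,0,-0.02],[0,0,0]],[1,[-0.2,-0.006,0],[0,0,0]],[1,[-0.4,-0.011,0],[0,0,0]],[1,[-0.4,-0.011,0],[0,0,0]],[1,[0,0,0],[0,0,0]]]'; python3 - <<'E'
from h import *
print(endx(viewer.camera('top')))
E
```

```text
[512.5 512.8 513.  513.4]
clock: 5.37
position: [0.5848, -0.1826, 0.0492]
ee_rot: [0.494, 0.506, -0.492, 0.508]
ft_force: [1.7, -0.0, 8.7]
grip_width: -0.004
[502.7 503.1 503.5 504. ]
```

```bash
python3 -m crank '[[1,[-0.2,-0.006,0],[0,0,0]],[1,[-0.5,-0.014,0],[0,0,0]],[1,[-0.5,-0.014,0],[0,0,0]],[1,[-0.5,-0.014,0],[0,0,0]],[1,[-0.3,-0.008,0],[0,0,0]],[1,[0,0,0],[0,0,0]]]'; python3 - <<'E'
from h import *
print(endx(viewer.camera('top')))
E
```

```text
clock: 5.92
position: [0.5647, -0.1833, 0.0491]
ee_rot: [0.493, 0.506, -0.493, 0.508]
ft_force: [0.7, 1.8, 8.8]
grip_width: -0.003
[482.9 483.1 483.3 484.1]
```

```bash
python3 -m crank '[[1,[-0.2,-0.006,0],[0,0,0]],[1,[-0.5,-0.014,0],[0,0,0]],[1,[-0.5,-0.014,0],[0,0,0]],[1,[-0.3,-0.008,0],[0,0,0]],[1,[-0.2,-0.006,0],[0,0,0]],[1,[0,0,0],[0,0,0]]]'; python3 - <<'E'
from h import *
p=viewer.camera('top');print(endx(p));q=viewer.camera('side')
a=p['frame'][:,:,::-1];b=q['frame'][:,:,::-1]
cv2.imwrite('pics/c3.png',np.hstack([cv2.resize(a[120:240,310:430],(400,400),interpolation=2),cv2.resize(b[150:270,110:230],(400,400),interpolation=2)]))
E
```

```text
clock: 6.47
position: [0.5479, -0.1838, 0.0492]
ee_rot: [0.493, 0.506, -0.493, 0.508]
ft_force: [2.2, 0.5, 8.6]
grip_width: 0.0
[466.1 466.5 466.7 467.1]
```

View pics/c3.png

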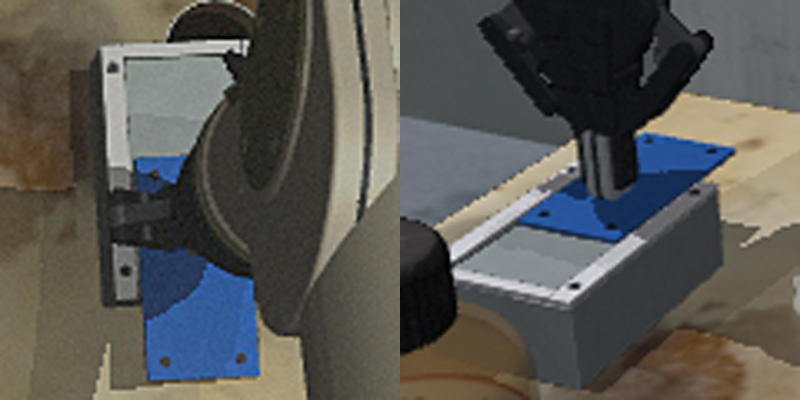

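The crop shows the plate's -x end at crop row ≈378 and the ledge edge at ≈306. That is an overhang of about 40 mm, a third of the plate. Now I'll lift off and measure before gripping.

```bash
python3 -m crank '[[1,[0,0,0.5],[0,0,0]],[1,[0,0,2],[0,0,0]],[1,[0,0,3],[0,0,0]],[0,[-2,0,2],[0,0,0]],[0,[-2,0,0],[0,0,0]],[0,[-2,0,0],[0,0,0]],[0,[0,0,0],[0,0,0]],[0,[0,0,0],[0,0,0]]]' 50; python3 - <<'E'
from h import *
p=viewer.camera('top');print(endx(p));print(rect(bluefit(p,(330,412,120,250))))
q=viewer.camera('side');print(rect(bluefit(q,(100,235,170,260))))
st()
E
```

```text
clock: 7.23
position: [0.4859, -0.184, 0.123]
ee_rot: [0.493, 0.507, -0.494, 0.507]
ft_force: [-0.3, 0.2, -0.6]
grip_width: 0.707
[503.6 504.  507.7 511.7]
(array([ 549.6, -182.7]), array([81.5, 59.5]), 1.45)
(array([ 537.5, -177.7]), array([122.5,  60.9]), 1.06)
{'clock': 7.3333, 'position': [0.4873, -0.1835, 0.1229], 'ee_rot': [0.493, 0.507, -0.493, 0.5068], 'ft_force': [0.2496, -0.7002, 0.6995], 'grip_width': 0.8725, 'joint_pos': [0.6242, 0.2224, -0.3915, 1.85, 0.0951, 1.0877, -1.3459]}
```

```bash
python3 -m crank '[[0,[0.6,0.1,0],[0,0,0]],[0,[0,0,-2.5],[0,0,0]],[0,[0,0,-2.5],[0,0,0]],[0,[0,0,-2],[0,0,0]],[0,[0,0,-1.5],[0,0,0]],[0,[0,0,-1.5],[0,0,0]],[0,[0,0,0],[0,0,0]],[0,[0,0,0],[0,0,0]]]'; python3 - <<'E'
from h import *
p=viewer.camera('top');q=viewer.camera('side')
a=p['frame'][:,:,::-1];b=q['frame'][:,:,::-1]
cv2.imwrite('pics/c4.png',np.hstack([cv2.resize(a[140:260,310:430],(400,400),interpolation=2),cv2.resize(b[140:260,130:250],(400,400),interpolation=2)]))
print(rect(bluefit(q,(100,250,170,260))));st()
E
```

```text
clock: 8.0
position: [0.4934, -0.182, 0.0224]
ee_rot: [0.493, 0.508, -0.493, 0.506]
ft_force: [-0.3, 0.9, 0.1]
grip_width: 0.997
(array([ 537.5, -177.9]), array([122.5,  61.3]), 1.23)
{'clock': 8.1, 'position': [0.4942, -0.1825, 0.0238], 'ee_rot': [0.4931, 0.5067, -0.4927, 0.5073], 'ft_force': [-0.6344, -0.5552, -0.3509], 'grip_width': 0.9996, 'joint_pos': [0.5921, 0.3662, -0.3729, 1.912, 0.1682, 0.8925, -1.4067]}
```

View pics/c4.png

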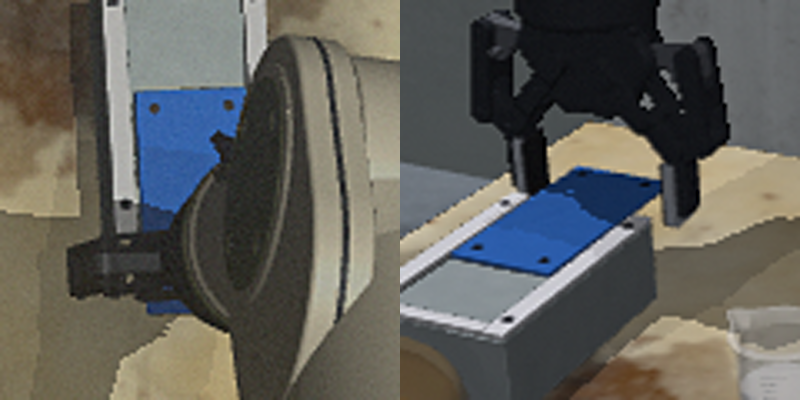

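The jaws straddle the overhanging end: the near finger is at crop (682,200) and the far one at (530,175), both clear of the ledge. Closing now.

```bash
python3 -m crank '[[0.2,[0,0,0],[0,0,0]],[0.25,[0,0,0],[0,0,0]],[0.3,[0,0,0],[0,0,0]],[0.35,[0,0,0],[0,0,0]],[0.45,[0,0,0],[0,0,0]],[0.6,[0,0,0],[0,0,0]],[0.6,[0,0,0],[0,0,0]]]' 60;  python3 - <<'E'
from h import *
q=viewer.camera('side');print(rect(bluefit(q,(100,250,170,260))));st()
E
```

```text
clock: 8.68
position: [0.4937, -0.1828, 0.0239]
ee_rot: [0.493, 0.506, -0.493, 0.507]
ft_force: [-0.4, 0.6, 5.9]
grip_width: 0.681
(array([ 538.2, -177.7]), array([ 61.1, 118.6]), -0.38)
{'clock': 8.7333, 'position': [0.4937, -0.1828, 0.0239], 'ee_rot': [0.4931, 0.5064, -0.4929, 0.5074], 'ft_force': [-2.0629, -0.076, 6.1293], 'grip_width': 0.6844, 'joint_pos': [0.5926, 0.3652, -0.3726, 1.9131, 0.1683, 0.892, -1.4067]}
```

```bash
python3 -m crank '[[1,[0,0,0],[0,0,0]],[1,[0,0,0],[0,0,0]],[1,[0,0,0.1],[0,0,0]],[1,[0,0,0.2],[0,0,0]],[1,[0,0,0.5],[0,0,0]],[1,[0,0,1],[0,0,0]],[1,[0,0,1.5],[0,0,0]],[1,[0,0,2],[0,0,0]],[1,[0,0,2],[0,0,0]],[1,[0,0,2],[0,0,0]],[1,[0,0,2],[0,0,0]],[1,[0,0,0],[0,0,0]]]';  python3 - <<'E'
from h import *
p=viewer.camera('top');q=viewer.camera('side');st()
a=p['frame'][:,:,::-1];b=q['frame'][:,:,::-1]
cv2.imwrite('pics/c5.png',np.hstack([cv2.resize(a[110:260,300:450],(400,400),interpolation=2),cv2.resize(b[100:250,100:250],(400,400),interpolation=2)]))
E
```

```text
clock: 9.73
position: [0.4952, -0.1831, 0.1408]
ee_rot: [0.494, 0.505, -0.492, 0.509]
ft_force: [0.3, -0.2, 0.6]
grip_width: 0.685
{'clock': 9.8333, 'position': [0.4936, -0.1828, 0.1371], 'ee_rot': [0.4932, 0.5062, -0.4928, 0.5076], 'ft_force': [0.2292, -0.2464, -0.234], 'grip_width': 0.6808, 'joint_pos': [0.6217, 0.2175, -0.3951, 1.8232, 0.0932, 1.117, -1.3488]}
```

View pics/c5.png

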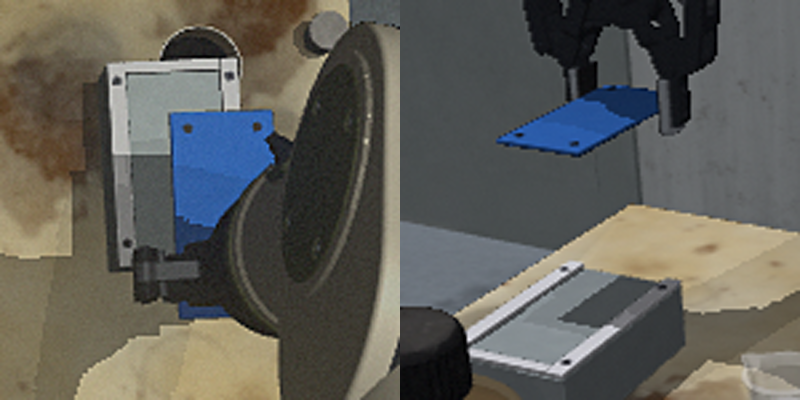

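The plate is held roughly level, well above the ledge. I'll triangulate its +x corners to get their offset from the TCP and the tilt.

```bash
python3 - <<'E'
from h import *
p=viewer.camera('top');q=viewer.camera('side')
def M(p):
    T=np.linalg.inv(p['cam_to_world']); return p['intrinsics']@np.diag([1,-1,-1])@T[:3]
t=lambda x,y:np.array([300+x*.375-.5,110+y*.375-.5]); s=lambda x,y:np.array([100+(x-400)*.375-.5,100+y*.375-.5])
P=telemetry.get_obs()['position']
for n,a,b in [('+y',t(171,112),s(577,156)),('-y',t(271,110),s(498,141))]:
    X=cv2.triangulatePoints(M(p),M(q),a,b)[:,0]; X=X[:3]/X[3]; print(n,X.round(4),(X-P).round(4), (ray(p,*a,.16)-P).round(4))
st()
E
```

```text
+y [ 0.5929 -0.1532  0.1591] [0.1003 0.0293 0.0236] [0.1008 0.0283 0.0245]
-y [ 0.5926 -0.2109  0.1604] [ 0.0999 -0.0284  0.0249] [ 0.1011 -0.0301  0.0245]
{'clock': 9.9333, 'position': [0.4926, -0.1825, 0.1355], 'ee_rot': [0.4928, 0.5072, -0.4932, 0.5066], 'ft_force': [-0.0942, -0.1477, -0.6328], 'grip_width': 0.6827, 'joint_pos': [0.6215, 0.2194, -0.3948, 1.8249, 0.0933, 1.1165, -1.3489]}
```

```bash
python3 -m crank '[[1,[0,1.5,0],[0,0,0.018]],[1,[0,3,0],[0,0,0.018]],[1,[0,3.5,0],[0,0,0.018]],[1,[0,3.5,0],[0,0,0.018]],[1,[0,3.5,0],[0,0,0.018]],[1,[0,3.5,0],[0,0,0.018]],[1,[0,3.5,0],[0,0,0.018]],[1,[0,3.5,0],[0,0,0.018]],[1,[0,3.5,0],[0,0,0.018]],[1,[0,3,0],[0,0,0.018]],[1,[0.2,1.7,0],[0,0,0]],[1,[0,1,0],[0,0,0]]]'; python3 -m crank '[[1,[0,0,0],[0,0,0]],[1,[0,0,-2],[0,0,0]],[1,[0,0,-2],[0,0,0]],[1,[0,0,-2],[0,0,0]],[1,[0,0,-1],[0,0,0]],[1,[0,0,0],[0,0,0]],[1,[0,0,0],[0,0,0]]]';  python3 - <<'E'
from h import *
p=viewer.camera('top');q=viewer.camera('side');st()
a=p['frame'][:,:,::-1];b=q['frame'][:,:,::-1]
cv2.imwrite('pics/c6.png',np.hstack([cv2.resize(a[130:250,110:230],(400,400),interpolation=2),cv2.resize(b[180:320,300:440],(400,400),interpolation=2)]))
E
```

```text
clock: 10.93
position: [0.4939, 0.1679, 0.1354]
ee_rot: [0.444, 0.551, -0.444, 0.55]
ft_force: [-0.2, -0.5, -0.7]
grip_width: 0.679
clock: 11.52
position: [0.4951, 0.1636, 0.0661]
ee_rot: [0.445, 0.549, -0.446, 0.549]
ft_force: [-0.2, 0.3, -0.6]
grip_width: 0.686
{'clock': 11.6167, 'position': [0.4959, 0.1643, 0.0671], 'ee_rot': [0.446, 0.5487, -0.4452, 0.5494], 'ft_force': [0.0476, 0.2554, -0.1262], 'grip_width': 0.6805, 'joint_pos': [0.1511, 0.3375, -0.6386, 1.8845, 0.2382, 0.9942, -1.9548]}
```

View pics/c6.png

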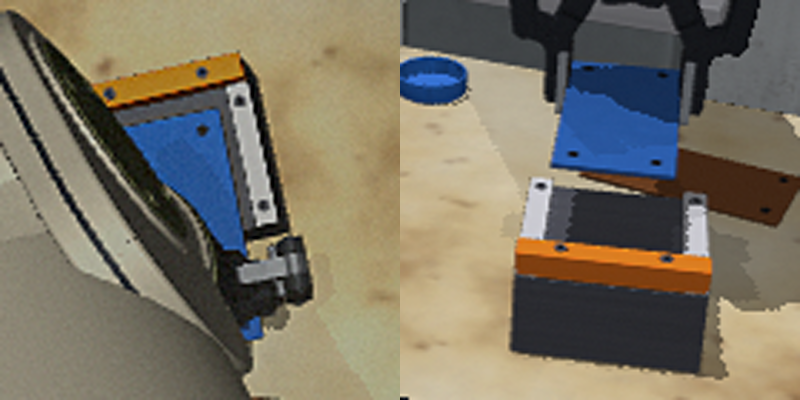

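```bash
python3 - <<'E'
from h import *
p=viewer.camera('top');q=viewer.camera('side')
a=np.radians(11.8);R=np.array([[np.cos(a),-np.sin(a)],[np.sin(a),np.cos(a)]]);o=np.array([.55,.176])
t=lambda x,y:np.array([110+x*.3-.5,130+y*.3-.5]); s=lambda x,y:np.array([300+(x-400)*.35-.5,180+y*.35-.5])
L=lambda X:((X[:2]-o)@R*1000).round(1)
print('top plate corner',L(ray(p,*t(221,110),.092)),'edge pt',L(ray(p,*t(240,215),.092)))
print('top rail outer far/near',L(ray(p,*t(247,82),.049)),L(ray(p,*t(271,224),.049)),'inner',L(ray(p,*t(227,92),.049)),L(ray(p,*t(246,235),.049)))
print('top stop corners',L(ray(p,*t(239,53),.059)),L(ray(p,*t(244,80),.059)))
for n,c,z in [('plate+x-y',(552,166),.090),('plate+x+y',(677,179),.090),('rail -y outer near',(527,178),.049),('rail +y outer near',(706,195),.049),('stop back -y',(516,266),.059-.0),('stop back +y',(711,284-24),.059),('rail-y in',(551,180),.049),('rail+y in',(684,193),.049)]:
    print('side',n,L(ray(q,*s(*c),z)))
P=telemetry.get_obs()['position'];print('tcp',L(P),P)
E
```

```text
top plate corner [ 38.1 -34.4] edge pt [-16.5 -32.7]
top rail outer far/near [ 59.9 -44.9] [-17.8 -41.5] inner [ 56.9 -33.4] [-20.6 -27.4]
top stop corners [ 73.6 -45.2] [ 58.8 -44.8]
side plate+x-y [ 47.5 -29.5]
side plate+x+y [48.4 29.8]
side rail -y outer near [-10.9 -45.3]
side rail +y outer near [-11.6  48.1]
side stop back -y [ 91.2 -40.9]
side stop back +y [67.7 48.6]
side rail-y in [-11.3 -32.6]
side rail+y in [-11.4  36.8]
tcp [-55.3  -0.2] [0.4959224  0.1644553  0.06716722]
```

```bash
cat > m.py <<'E'
from h import *
def go(zp):
    p=viewer.camera('top');q=viewer.camera('side')
    a=np.radians(11.9);R=np.array([[np.cos(a),-np.sin(a)],[np.sin(a),np.cos(a)]]);o=np.array([.55,.176])
    def L(p,u,v,z): return (ray(p,u,v,z)[:2]-o)@R*1000
    def rows(p,mask,r,z,side,box):
        out=[]
        for v in range(*r):
            c=np.where(mask[v,box[0]:box[1]])[0]
            if len(c)>2: out.append(L(p,box[0]+c[-1]+.5 if side>0 else box[0]+c[0]-.5,v,z))
        out=np.array(out); 
        if len(out)<5: return 'few'
        k=np.polyfit(out[:,0],out[:,1],1); r_=out[:,1]-np.polyval(k,out[:,0]); ok=abs(r_)<1.5
        k=np.polyfit(out[ok,0],out[ok,1],1); return 'y at x=20: %.1f  slope deg %.1f  n%d x %.0f..%.0f'%(np.polyval(k,20),np.degrees(np.arctan(k[0])),ok.sum(),out[:,0].min(),out[:,0].max())
    def masks(p):
        h=cv2.cvtColor(p['frame'],cv2.COLOR_RGB2HSV)
        return cv2.inRange(h,(100,110,50),(125,255,255)),cv2.inRange(h,(0,0,150),(180,45,255)),cv2.inRange(h,(5,150,100),(25,255,255))
    b,wt,og=masks(p)
    print('top plate -y edge',rows(p,b,(164,203),zp,1,(145,188)))
    print('top rail -y inner',rows(p,wt,(159,198),.049,-1,(172,198)));print('top rail -y outer',rows(p,wt,(159,196),.049,1,(172,198)))
    b,wt,og=masks(q)
    print('side plate -y',rows(q,b,(208,234),zp,-1,(345,400)),'\n side plate +y',rows(q,b,(208,238),zp,1,(345,400)))
    for n,z,r,bx in [('-y',.049,(245,262),(335,358)),('+y',.049,(250,266),(393,415))]:
        print('side rail',n,'inner',rows(q,wt,r,z,1 if n=='-y' else -1,bx),'outer',rows(q,wt,r,z,-1 if n=='-y' else 1,bx))
E
python3 -c "
from m import *
go(.091)"
```

```text
top plate -y edge y at x=20: -32.1  slope deg -0.8  n39 x -30..36
top rail -y inner y at x=20: -34.2  slope deg 0.5  n35 x -15..50
top rail -y outer y at x=20: -45.3  slope deg 0.3  n34 x -16..47
side plate -y y at x=20: -29.2  slope deg -0.9  n26 x -47..36 
 side plate +y y at x=20: 29.9  slope deg -1.0  n30 x -59..36
side rail -y inner y at x=20: -31.5  slope deg -0.1  n17 x -4..43 outer y at x=20: -43.1  slope deg -0.1  n17 x -1..45
side rail +y inner y at x=20: 39.5  slope deg 0.4  n14 x 3..39 outer y at x=20: 48.0  slope deg 3.0  n14 x 1..37
```

```bash
python3 -m crank '[[1,[-0.02,0.1,0],[0,0,0.018]],[1,[0,0,-1],[0,0,0]],[1,[0,0,-1.5],[0,0,0]],[1,[0,0,-0.8],[0,0,0]],[1,[0,0,0],[0,0,0]],[1,[0,0,0],[0,0,0]]]';python3 - <<'E'
from m import *
go(.057);p=viewer.camera('top');q=viewer.camera('side');st()
a=p['frame'][:,:,::-1];b=q['frame'][:,:,::-1]
cv2.imwrite('pics/c7.png',np.hstack([cv2.resize(a[140:220,110:190],(400,400),interpolation=2),cv2.resize(b[215:295,330:410],(400,400),interpolation=2)]))
E
```

```text
clock: 12.32
position: [0.4945, 0.1654, 0.0325]
ee_rot: [0.44, 0.554, -0.441, 0.553]
ft_force: [0.0, 0.4, -0.0]
grip_width: 0.68
top plate -y edge y at x=20: -29.6  slope deg 0.2  n36 x -26..38
top rail -y inner y at x=20: -34.2  slope deg 0.5  n35 x -15..50
top rail -y outer y at x=20: -45.3  slope deg 0.3  n34 x -16..47
side plate -y y at x=20: -26.6  slope deg 0.0  n14 x -73..-28 
 side plate +y y at x=20: 32.7  slope deg 0.3  n2 x -74..-27
side rail -y inner y at x=20: -31.5  slope deg -0.1  n17 x -4..43 outer y at x=20: -43.0  slope deg -0.0  n17 x -1..45
side rail +y inner y at x=20: 36.3  slope deg 0.1  n14 x 4..40 outer y at x=20: 47.1  slope deg 8.7  n11 x 2..37
{'clock': 12.5167, 'position': [0.4954, 0.1656, 0.0336], 'ee_rot': [0.4407, 0.5529, -0.4402, 0.5534], 'ft_force': [-0.619, 0.6837, -0.6596], 'grip_width': 0.6799, 'joint_pos': [0.1325, 0.3879, -0.6247, 1.9069, 0.2794, 0.9327, -1.9701]}
```

View pics/c7.png

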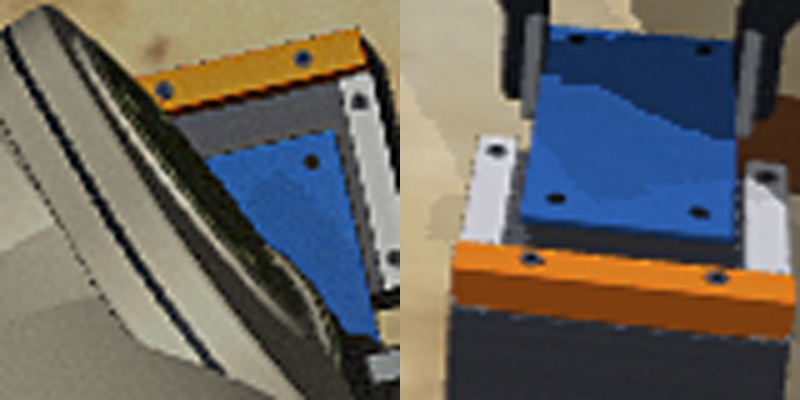

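The plate hangs centred between the rails, with gaps of about 4.7 and 3.6 mm, and parallel to them. Its +x end is about 18 mm short of the stop. I'll lower until there is light contact.

```bash
python3 -m crank '[[1,[0,0,-0.4],[0,0,0]],[1,[0,0,-0.2],[0,0,0]],[1,[0,0,0],[0,0,0]]]'; python3 -m crank '[[1,[0,0,-0.1],[0,0,0]],[1,[0,0,0],[0,0,0]]]';  python3 -m crank '[[1,[0,0,-0.1],[0,0,0]],[1,[0,0,0],[0,0,0]]]'
```

```text
clock: 12.77
position: [0.4947, 0.1652, 0.0266]
ee_rot: [0.44, 0.553, -0.441, 0.553]
ft_force: [-1.1, -1.1, -0.4]
grip_width: 0.681
clock: 12.93
position: [0.4949, 0.1654, 0.0259]
ee_rot: [0.44, 0.553, -0.441, 0.553]
ft_force: [0.2, -0.3, -1.7]
grip_width: 0.681
clock: 13.1
position: [0.495, 0.1654, 0.0249]
ee_rot: [0.44, 0.553, -0.441, 0.553]
ft_force: [0.2, 0.3, -1.2]
grip_width: 0.68
```

```bash
python3 -m crank '[[1,[0,0,-0.08],[0,0,0]],[1,[0,0,0],[0,0,0]]]'; python3 -m crank '[[1,[0,0,-0.05],[0,0,0]],[1,[0,0,0],[0,0,0]]]'
```

```text
clock: 13.27
position: [0.4951, 0.1654, 0.0243]
ee_rot: [0.441, 0.553, -0.44, 0.553]
ft_force: [-0.4, 0.6, 0.8]
grip_width: 0.679
clock: 13.43
position: [0.4951, 0.1655, 0.0239]
ee_rot: [0.441, 0.553, -0.44, 0.553]
ft_force: [-0.9, -0.9, 2.7]
grip_width: 0.683
```

```bash
python3 -m crank '[[1,[0.3,0.063,0],[0,0,0]],[1,[0.4,0.085,0],[0,0,0]],[1,[0.3,0.063,0],[0,0,0]],[1,[0,0,0],[0,0,0]]]'; python3 - <<'E'
from m import *
go(.049)
p=viewer.camera('top');f=cv2.cvtColor(p['frame'],cv2.COLOR_RGB2HSV);b=cv2.inRange(f,(100,110,50),(125,255,255))
a=np.radians(11.9);d=np.array([np.cos(a),np.sin(a)])
for u in (165,168,171): 
    v=np.where(b[145:200,u])[0][0]+145; g=np.where(cv2.inRange(f,(5,150,60),(25,255,255))[140:175,u])[0][-1]+140
    print(u,v,g,((ray(p,u,v-.5,.049)[:2]-[.55,.176])@d*1000).round(1))
E
```

```text
clock: 13.77
position: [0.506, 0.1677, 0.024]
ee_rot: [0.441, 0.553, -0.44, 0.553]
ft_force: [0.6, -0.3, 2.8]
grip_width: 0.679
top plate -y edge y at x=20: -29.6  slope deg 0.2  n37 x -21..45
top rail -y inner y at x=20: -34.2  slope deg 0.5  n35 x -15..50
top rail -y outer y at x=20: -45.3  slope deg 0.3  n34 x -16..47Traceback (most recent call last):
  File "<stdin>", line 2, in <module>
  File "m.py", line 22, in go
    print('side plate -y',rows(q,b,(208,234),zp,-1,(345,400)),'\n side plate +y',rows(q,b,(208,238),zp,1,(345,400)))
                                                                                 ~~~~^^^^^^^^^^^^^^^^^^^^^^^^^^^^^^
  File "m.py", line 14, in rows
    k=np.polyfit(out[ok,0],out[ok,1],1); return 'y at x=20: %.1f  slope deg %.1f  n%d x %.0f..%.0f'%(np.polyval(k,20),np.degrees(np.arctan(k[0])),ok.sum(),out[:,0].min(),out[:,0].max())
    raise TypeError("expected non-empty vector for x")
TypeError: expected non-empty vector for x
```

```bash
for i in 1; do python3 -m crank '[[1,[0.2,0.042,0],[0,0,0]],[1,[0.1,0.021,0],[0,0,0]],[1,[0,0,0],[0,0,0]]]'; done; python3 -m crank '[[1,[0.1,0.021,0],[0,0,0]],[1,[0,0,0],[0,0,0]]]';  python3 -m crank '[[1,[0.1,0.021,0],[0,0,0]],[1,[0,0,0],[0,0,0]]]'
```

```text
clock: 14.12
position: [0.5077, 0.1681, 0.0237]
ee_rot: [0.44, 0.553, -0.441, 0.553]
ft_force: [-2.9, -0.8, 6.1]
grip_width: 0.68
clock: 14.28
position: [0.5086, 0.1683, 0.0237]
ee_rot: [0.44, 0.553, -0.441, 0.553]
ft_force: [-4.3, -0.3, 6.3]
grip_width: 0.678
clock: 14.45
position: [0.5095, 0.1685, 0.0237]
ee_rot: [0.44, 0.553, -0.441, 0.553]
ft_force: [-4.4, -1.0, 6.5]
grip_width: 0.681
```

```bash
python3 - <<'E'
from h import *
p=viewer.camera('top');q=viewer.camera('side');st()
a=p['frame'][:,:,::-1];b=q['frame'][:,:,::-1]
cv2.imwrite('pics/c8.png',np.hstack([cv2.resize(a[140:220,110:190],(400,400),interpolation=2),cv2.resize(b[215:295,330:410],(400,400),interpolation=2)]))
E
```

```text
{'clock': 14.55, 'position': [0.5095, 0.1685, 0.0238], 'ee_rot': [0.4401, 0.5533, -0.4408, 0.553], 'ft_force': [-3.1509, -2.2361, 6.673], 'grip_width': 0.6829, 'joint_pos': [0.1159, 0.431, -0.6099, 1.8744, 0.3032, 0.9303, -1.9797]}
```

View pics/c8.png

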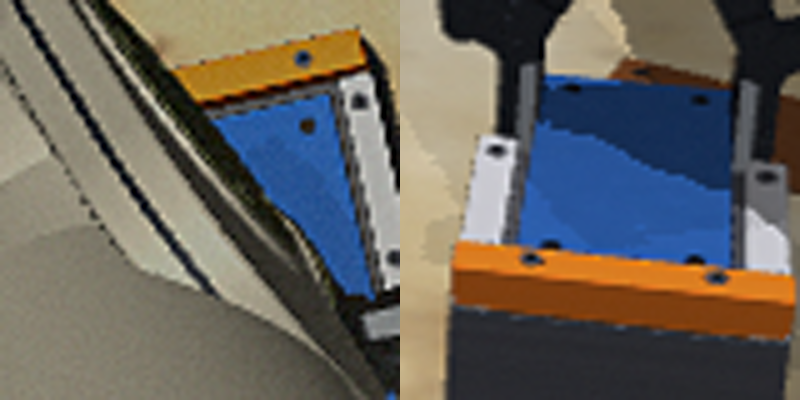

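The top crop still shows a dark floor strip of about 3 to 4 mm between the plate end (row ≈95) and the stop face (row ≈82). I'll keep going in small steps until the force rises.

```bash
python3 -m crank '[[1,[0.1,0.021,0.01],[0,0,0]],[1,[0,0,0],[0,0,0]]]';  python3 -m crank '[[1,[0.1,0.021,0],[0,0,0]],[1,[0,0,0],[0,0,0]]]'; python3 -m crank '[[1,[0.06,0.013,0],[0,0,0]],[1,[0,0,0],[0,0,0]]]'
```

```text
clock: 14.72
position: [0.5105, 0.1688, 0.0239]
ee_rot: [0.44, 0.553, -0.441, 0.553]
ft_force: [-4.5, -0.8, 6.5]
grip_width: 0.681
clock: 14.88
position: [0.5115, 0.169, 0.0239]
ee_rot: [0.44, 0.553, -0.441, 0.553]
ft_force: [-3.6, -1.3, 7.3]
grip_width: 0.68
clock: 15.05
position: [0.512, 0.1691, 0.0239]
ee_rot: [0.44, 0.553, -0.441, 0.553]
ft_force: [-3.8, -1.3, 7.4]
grip_width: 0.682
```

```bash
python3 -m crank '[[1,[0.06,0.013,0],[0,0,0]],[1,[0,0,0],[0,0,0]]]';  python3 -m crank '[[1,[0.06,0.013,0],[0,0,0]],[1,[0,0,0],[0,0,0]]]'; python3 - <<'E'
from h import *
p=viewer.camera('top');f=cv2.cvtColor(p['frame'],cv2.COLOR_RGB2HSV);b=cv2.inRange(f,(100,110,50),(125,255,255))
a=np.radians(11.9);d=np.array([np.cos(a),np.sin(a)]);og=cv2.inRange(f,(5,150,60),(25,255,255))
for u in range(158,177,3):
    v=np.where(b[145:200,u])[0]+145; g=np.where(og[140:175,u])[0]+140
    if len(v) and len(g): print(u,v[0],g[-1],((ray(p,u,v[0]-.5,.049)[:2]-[.55,.176])@d*1000).round(1),((ray(p,u,g[-1]+.5,.059)[:2]-[.55,.176])@d*1000).round(1))
E
```

```text
clock: 15.22
position: [0.5126, 0.1692, 0.0239]
ee_rot: [0.44, 0.553, -0.441, 0.553]
ft_force: [-4.7, -1.4, 7.0]
grip_width: 0.681
clock: 15.38
position: [0.5132, 0.1694, 0.0239]
ee_rot: [0.44, 0.553, -0.441, 0.553]
ft_force: [-4.9, -1.5, 7.5]
grip_width: 0.682
158 161 158 58.6 59.6
161 160 157 59.2 60.2
164 159 156 59.8 60.8
167 159 156 58.6 59.6
170 158 155 59.2 60.2
173 157 154 59.7 60.8
176 161 154 51.5 59.6
```

```bash
python3 -m crank '[[1,[0.06,0.013,0],[0,0,0]],[1,[0,0,0],[0,0,0]]]';  python3 -m crank '[[1,[0.05,0.01,0],[0,0,0]],[1,[0,0,0],[0,0,0]]]'
```

```text
clock: 15.6
position: [0.5137, 0.1695, 0.0239]
ee_rot: [0.44, 0.553, -0.441, 0.553]
ft_force: [-4.9, -0.4, 7.8]
grip_width: 0.683
clock: 15.77
position: [0.5139, 0.1696, 0.0239]
ee_rot: [0.44, 0.554, -0.441, 0.553]
ft_force: [-6.9, -1.9, 8.5]
grip_width: 0.676
```

```bash
python3 -m crank '[[1,[0.05,0.01,0],[0,0,0]],[1,[0,0,0],[0,0,0]]]'
```

```text
clock: 15.93
position: [0.514, 0.1696, 0.0238]
ee_rot: [0.439, 0.554, -0.441, 0.553]
ft_force: [-8.8, -2.1, 11.7]
grip_width: 0.68
```

```bash
python3 -m crank '[[1,[0.05,0.01,0],[0,0,0]],[1,[0,0,0],[0,0,0]]]'; python3 -m crank '[[0.25,[0,0,0],[0,0,0]],[0,[0,0,0],[0,0,0]],[0,[0,0,0],[0,0,0]],[0,[0,0,0],[0,0,0]],[0,[0,0,0],[0,0,0]],[0,[0,0,0],[0,0,0]]]'; python3 -m crank '[[0,[0,0,1],[0,0,0]],[0,[0,0,2],[0,0,0]],[0,[0,0,3],[0,0,0]],[0,[0,0,3],[0,0,0]],[0,[-2,0,3],[0,0,0]],[0,[-4,-1,3],[0,0,0]],[0,[-4,-1,0],[0,0,0]],[0,[-4,-1,0],[0,0,0]],[0,[-2,-1,0],[0,0,0]],[0,[0,0,0],[0,0,0]]]'; python3 - <<'E'
from h import *
p=viewer.camera('top');q=viewer.camera('side');st()
for c,bx in ((p,(115,200,150,235)),(q,(335,420,200,275))): print(rect(bluefit(c,bx)))
a=p['frame'][:,:,::-1];b=q['frame'][:,:,::-1]
cv2.imwrite('pics/c9.png',np.hstack([cv2.resize(a[140:240,110:210],(400,400),interpolation=2),cv2.resize(b[215:295,330:410],(400,400),interpolation=2)]))
E
```

```text
clock: 16.1
position: [0.514, 0.1695, 0.0238]
ee_rot: [0.439, 0.554, -0.442, 0.553]
ft_force: [-12.6, -2.4, 13.4]
grip_width: 0.681
clock: 16.6
position: [0.5159, 0.1697, 0.0238]
ee_rot: [0.441, 0.553, -0.441, 0.553]
ft_force: [0.4, 0.7, -0.3]
grip_width: 1.005
clock: 17.43
position: [0.3601, 0.13, 0.1688]
ee_rot: [0.44, 0.552, -0.441, 0.554]
ft_force: [1.2, 0.1, 0.7]
grip_width: 1.005
{'clock': 17.5333, 'position': [0.3634, 0.1314, 0.1693], 'ee_rot': [0.4409, 0.5521, -0.4403, 0.5541], 'ft_force': [0.6073, 0.0779, -0.111], 'grip_width': 0.9981, 'joint_pos': [0.2826, -0.1482, -0.6815, 2.0899, -0.099, 1.1668, -1.6999]}
(array([550. , 176.5]), array([119.1,  59.7]), 11.99)
(array([547.3, 178.3]), array([102.2,  59.8]), 12.15)
```

View pics/c9.png

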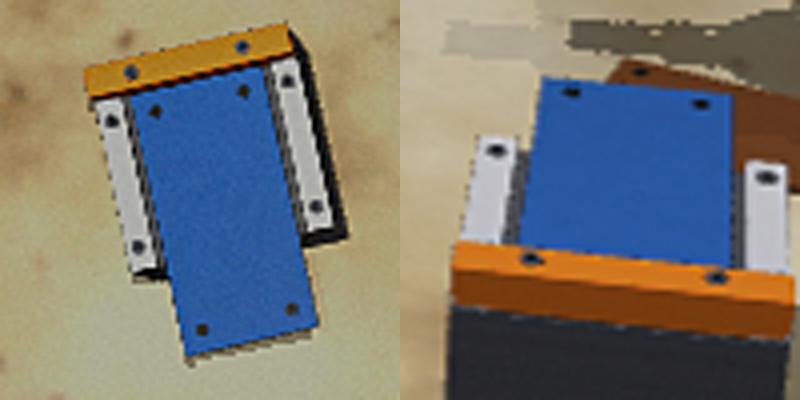

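The crop shows the plate flat between the rails and parallel to them. Its +x end is tight to the orange stop with no floor strip visible, and about 42 mm hangs free. I'll check the bystanders quickly, then hand in.

```bash
python3 - <<'E'
from h import *
p=viewer.camera('side')
for t in ['beaker','red_stopper','blue_cap','plate']:
    for r in mark_of(t,p)[:2]: print(t,round(r['conf'],2),w(p,r['location']).round(3))
print(manip.hand_in())
E
```

```text
beaker 0.93 [ 0.618 -0.007  0.001]
red_stopper 0.66 [ 0.49  -0.005 -0.001]
blue_cap 0.54 [0.374 0.011 0.005]
plate 0.77 [0.555 0.18  0.04 ]
plate 0.68 [ 0.426  0.198 -0.001]
the job is handed in; nothing more can be done
None
```

I slid the blue plate out of the ledge with a press of about 8–9 N until about 40–42 mm overhung. I then gripped the overhanging end, lifted it clear, laid it in the bed and pushed it against the orange stop. The wrist read up to about 13 N along and 13 N down at the end of the push. The job was handed in at about 18 s.

**Plate position:** the top camera puts the plate at (550.0, 176.5) mm, yaw 12.0°. The bed origin measured (550, 176) mm, yaw about 11.9°. The plate lies flat between the rails, no gap shows at the stop, and the gripper is open and clear.

**Other objects:** the beaker, stopper and cap are where they were at the start, to within about 4 mm, which is as close as the networks can tell.

**Disagreements in the checks:**
- The side camera and its network read up to about 5 mm off the top camera. In the last side view the stop hid part of the plate.
- During the first centimetre of the slide the image showed the plate moving less than the fingertip; after that it followed fully.

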